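# Present a jewel-box lid to its hinge for pinning

## Task

First draw the hinge pin back by its red post until the gap between the jewel box's two hinge knuckles is completely clear. Then lift the walnut lid out of its stand and lower its knuckle into that gap, lid upright, until it is seated in the brass channel and the three holes line up. Leave the jar, bowl and hammer where they are, and finish while still gripping the lid there, so that I can push the pin through: do not let go.

Things in the scene. Friction and masses are not known exactly. Their poses are not given: they have to be found in the camera images.
- box: Open walnut jewel box, blue lined, fixed to the bench, with a walnut hinge rail along its rear (+x) side. Origin on the bench under the middle of the hinge; z up, y along the hinge axis towards the red post. Box body 88 x 110 mm at x -102 to -14 mm, rim 44 mm high. Rail 28 mm wide in x, y -55 to +135 mm, 42 mm high; it carries the brass hinge parts (see seat) and the sliding pin.
- seat (a point): Middle of the hinge gap, 55 mm above the bench, axes as box: where the middle of the lid's hole belongs. Two fixed brass knuckles (16 mm diameter, 9 mm bore, ends bevelled 2 mm) lie on this axis at y 16 to 38 and -38 to -16 mm. Below runs a brass 90-degree V channel along y, 23 mm wide at its mouth 3 mm below the axis; a 16 mm knuckle resting in it is centred on the axis.
- pin (a joint): How far the steel hinge pin (6 mm diameter) is drawn back, m: 0 fully home across the gap, 0.055 at the outer stop. Grows towards the box's +y. The pin's tip leaves the gap at 0.036. It drags with about 2 N and stays where left.
- pin_knob (a point): Centre of the top of the red post by which the pin is slid: upright, 14 mm diameter, 45 mm tall, top 100 mm above the bench, standing on a 20 mm square dark foot on the rail. 62 mm from the seat along box +y when the pin is home; moves with the pin.
- stand: Pale wooden stand fixed to the bench, 80 x 130 mm, origin on the bench under its middle, y along its length. Two slotted blocks at y -42 and +42 mm (each 22 mm long in y), slots 12 mm wide, floor 36 mm and top 52 mm above the bench, hold the lid upright.
- lid: Loose walnut lid, 84-156 g, upright in the stand. Origin: middle of its brass knuckle's hole (25 mm above the bench in the stand); z up the panel, y along the hole. Knuckle 16 mm diameter, 28 mm long, bevelled ends, 9 mm bore. Panel 8 mm thick (x), 110 mm wide (y), 11 to 85 mm above the origin, joined by a brass neck 4 mm thick, 24 mm wide. Faces alike: fits either way round.
- polish: Bystander: amber glass jar with yellow cap, 48 mm diameter, 85 mm tall, origin at its underside.
- bowl: Bystander: steel bowl, 84 mm diameter, 34 mm tall, origin at its underside.
- hammer: Bystander: small hammer lying on the bench, 200 mm long, handle towards its own -x.
There are look-alikes about, which are no part of the job. There is more than one size of the lid; the job needs the middle-sized. What is shaped like the stand but turquoise is not meant.

How it is judged (in metres and radians):
On the way, in this order (a step that is already met when the one before it is completed fails the run):
1. the pin is drawn back clear of the gap (value of joint pin above 0.036 m), for 0.2 s.
2. the lid is held in the fingers, lifted out of its stand (height (world z) of lid above 0.045 m and contact force between the fingers and lid above 1 N and contact force between lid and stand below 0.1 N), for 0.2 s.
At the end, for the whole second after the job is handed in: The lid, gripped by the fingers (over 1 N), is upright within 7 degrees and still, its knuckle in the gap (within 4 mm lengthways), its hole within 2 mm of the hinge axis sideways and in height and parallel to it within 4 degrees; the pin is still clear of the gap (joint over 0.035) (x of lid in the frame of seat between -0.002 and 0.002 m and z of lid in the frame of seat between -0.002 and 0.002 m and y of lid in the frame of seat between -0.004 and 0.004 m and angle between the y axis of lid and the y axis of seat, either way round below 0.07 rad and angle between lid's own z axis and vertical below 0.12 rad and contact force between the fingers and lid above 1 N and linear speed of lid below 0.02 m/s and value of joint pin above 0.035 m); the arm keeps its last pose, push and grip.
It fails at once if the polish is moved more than 20 mm (distance of polish from where it was at the start of the episode above 0.02 m).
It fails at once if the bowl is moved more than 20 mm (distance of bowl from where it was at the start of the episode above 0.02 m).
It fails at once if the hammer is moved more than 20 mm (distance of hammer from where it was at the start of the episode above 0.02 m).
It also fails if it takes over 58 s, if anything falls off the work surface, if the arm or the gripper's body presses on something with over 40 N, if the wrist force passes 120 N, or if a joint passes its speed limit or range.

## Robot

A 6-joint arm with a two-finger parallel gripper is mounted at the origin on the work surface. World frame = base frame: x ahead of the robot, y to its left, z up, the work surface at z = 0. Lengths are in mm, angles in rad, forces in N, time in s.
With the tool pointing down it reaches from about 350 to 775 mm from the base axis. Payload 7.3 kg.
Tool frame: the origin (TCP) lies at the very end of the fingers, on their centre line; the grasp point (between the pads) lies behind it (bot.grip_point_offset is the z of the grasp point in the tool frame, in mm); z points along the fingers, y is the line along which they close (so a half turn about z gives the same grasp; the last joint's range is limited). The gripper opens to 92 mm and grips with 3 to 60 N. Pads are 19 mm wide; open, the fingers measure 130 mm over their backs; the gripper's body (75 mm by 190 mm) begins 47 mm behind the grasp point.
Start: joints at [1.036, 0.342, 1.524, -0, 1.275, -0.146], TCP at [199.003, 485.842, 226.741] pointing down, gripper open.
Joint ranges: [-2.53, 2.53], [-0.77, 2.02], [0.04, 2.7], [-1, 4.14], [0.28, 2.66], [-3.11, 3.11]. Speed limits (rad/s): [2.57, 2.57, 3.14, 3.14, 3.14, 3.14].

## Interface

Orientations are given as [roll, pitch, yaw] about the fixed x, y, z axes, in that order (R = Rz(yaw) Ry(pitch) Rx(roll)).
In Python, from plant import bot gives the robot as it stands. The module is installed in compiled form; this text tells all that it offers.
- The arm moves only by the shell command python3 -m crank 'ROWS'. ROWS is JSON, a list that holds one entry, the list of rows, each a list of 5 numbers: the opening, from 0 (shut) to 1 (fully open), then the shift along the tool's x, y, z in cm, then the turn about the tool's z in degrees. In form: [[[claw, x, y, z, turn], ...]]. A call has exactly 10 rows; each row is the pose to reach, as a shift and turn from the pose commanded when the call began, along the tool's axes at that moment; what a row does not reach only later rows make up. A row lasts 1/10 s, in which the tool goes at most 50 mm and 8.59 degrees, less where a joint would pass 70% of its speed; a pose out of reach is approached as far as the arm can. A call with a gripper value outside its range is refused whole. The fingers move at their own pace and stop on an object; the grip force is fixed at half the most. Time passes only in rows, so rows that repeat a pose let the fingers close, or fill a call up. It gives the time, the measured TCP pose, the force, the opening and the grip force at its end, in the units of the state.
- bot.get_obs(): the state, without advancing time (a new reading comes with each control period).
- bot.capture(name): name is "scene" or "top"; returns (picture, depth): 384x512x3 uint8, red, green, blue; 384x512 float32, mm along the optical axis (not along the pixel's ray), 0 where there is no reading.
- bot.calibration(name): a dict with "vertical_fov" (degrees; the focal length in pixels is half the picture's height over the tangent of half this angle, whatever the lens; pixels are square), "cx", "cy" (the principal point, pixels), "D" ([k1, k2, p1, p2, k3] as OpenCV has them; the pictures are not rectified), "rvec" (rotation vector, rad) and "tvec" (3), from world to camera coordinates, as OpenCV has them. Camera axes: x right, y down, z forward; pixel columns grow to the right and rows downward; lengths in mm; the calibration is good to about 2 mm. A picture is of the moment at which its call begins. calibration takes no time and is no camera call.
- bot.close_job(): hands the job in; it is judged then, once.
The state is a dict: "time": time; "joint_positions": joint angles; "dq": joint speeds; "tau": joint torques, N m; "tool_pos": TCP position; "tcp_rot": TCP orientation; "contact_force": force on the tool from outside, world axes, zero at the start; "moment": the same for the moment, N m; "grip_width": finger opening in mm; "finger_force": force on a finger pad.
Only numpy, scipy, OpenCV 4.12 (cv2) and the standard library are available. Lean on these libraries where they do the work, as an engineer would, in place of code of your own. Each camera call takes 0.05 s, during which the arm holds its last target. There are 200 camera calls.

## Working session

There is one attempt and no reset: what is moved stays moved. The work goes in short steps, Python scripts to look and compute and a shell command to move; the robot and the scene stay as the last step left them, time stands still between calls to the robot, and variables do not carry over. Pictures are saved under pics/ and viewed, at most 10 in all, crops included, and the job is handed in when it is done.

```bash
mkdir -p pics; cat > h.py <<'E'
import numpy as np, cv2
from plant import bot
def cap(n):
    p,d=bot.capture(n); np.savez('/tmp/%s.npz'%n,p=p,d=d); return p,d
def K(n):
    c=bot.calibration(n); f=192/np.tan(np.radians(c['vertical_fov'])/2)
    return np.array([[f,0,c['cx']],[0,f,c['cy']],[0,0,1.]]),np.array(c['D'],float),cv2.Rodrigues(np.array(c['rvec'],float))[0],np.array(c['tvec'],float).reshape(3)
def world(n,uv,depth=None,z=None):
    k,D,R,t=K(n); uv=np.array(uv,float).reshape(-1,1,2)
    r=np.c_[cv2.undistortPoints(uv,k,D).reshape(-1,2),np.ones(len(uv))]
    o=-R.T@t; w=r@R
    s=np.array(depth).reshape(-1,1) if depth is not None else ((z-o[2])/w[:,2]).reshape(-1,1)
    return o+w*s
def cloud(n,d):
    v,u=np.mgrid[0:384,0:512]; P=world(n,np.c_[u.ravel(),v.ravel()],d.ravel()).reshape(384,512,3); P[d==0]=np.nan; return P
E
python3 - <<'E'
from h import *
for n in('scene','top'):
    p,d=cap(n); cv2.imwrite(f'pics/{n}0.png',p[:,:,::-1]); k,D,R,t=K(n); print(n,k[0,0],D,-R.T@t,R[2])
print(bot.get_obs(),bot.grip_point_offset)
E
```

```text
scene 396.9333456331237 [-0.08325617  0.          0.          0.          0.        ] [1075.0198949    29.2894346   852.44672887] [-0.52214741 -0.15038247 -0.83949222]
top 436.43255723352763 [-0.11018066  0.          0.          0.          0.        ] [ 541.69973782 -101.67994286 1246.10764154] [ 0.06099865  0.01213282 -0.99806411]
{'time': 0.1, 'joint_positions': array([ 1.03603000e+00,  3.42649753e-01,  1.52492687e+00, -3.40244141e-05,
        1.27537661e+00, -1.45976080e-01]), 'dq': array([-0.00041283, -0.00299149, -0.00182963,  0.00020929, -0.0016103 ,
        0.00072306]), 'tau': array([ 1.38727242e-03, -4.32005560e+01, -2.44695568e+01,  7.18360953e-02,
        5.25016047e-02, -5.06097172e-05]), 'tool_pos': array([198.80330177, 485.51441602, 226.11428455]), 'tcp_rot': array([-3.14024182e+00, -1.65715909e-04,  2.75281222e+00]), 'contact_force': array([-0.01891047,  0.57361552,  0.16510107]), 'moment': array([-0.04400516, -0.00638269,  0.01372464]), 'finger_force': 0.0, 'grip_width': 91.66740339312615} -18.8
```

View pics/scene0.png

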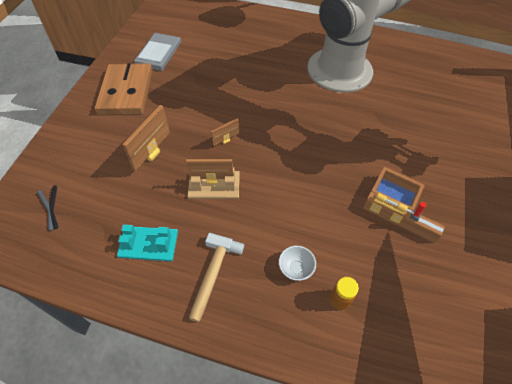

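View pics/top0.png

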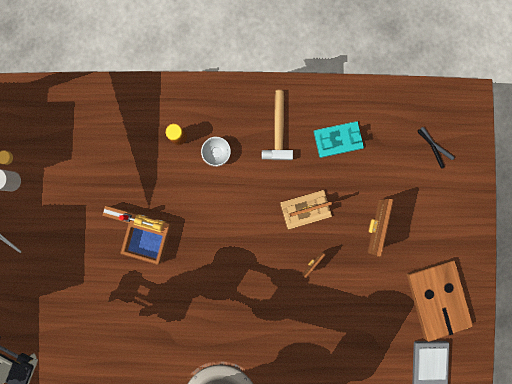

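The scene view shows three lids: small at (225,132), large at (147,138) and medium in the pale stand at (212,172). There are two stands: pale at (213,185) and turquoise at (148,243). The box is at (398,195), with the red post at (421,208). I choose the medium lid in the pale stand, and will check it in a close crop.

```bash
python3 - <<'E'
from h import *
S=np.load('/tmp/scene.npz');T=np.load('/tmp/top.npz')
def cr(p,u,v,w,h,s): return cv2.resize(p[v:v+h,u:u+w,::-1],None,fx=s,fy=s,interpolation=cv2.INTER_CUBIC)
a=np.hstack([cr(S['p'],175,145,80,60,5),cr(S['p'],365,165,80,60,5)])
b=np.hstack([cr(T['p'],270,180,80,60,5),cr(T['p'],95,200,80,60,5)])
cv2.imwrite('pics/crop.png',np.vstack([a,b]))
for n,D in(('scene',S),('top',T)):
    P=cloud(n,D['d']); p=D['p'].astype(int)
    m=(p[...,0]>150)&(p[...,1]<60)&(p[...,2]<60); 
    print(n,'red',m.sum(),np.argwhere(m).mean(0)[::-1],np.nanmedian(P[m],0),np.nanmax(P[m][:,2]))
    hsv=cv2.cvtColor(D['p'],cv2.COLOR_RGB2HSV)
    if n=='scene': reg=(slice(150,205),slice(180,250))
    else: reg=(slice(180,235),slice(275,340))
    Q=P[reg].reshape(-1,3)
    for lo,hi in((85,120),(40,60)):
        q=Q[(Q[:,2]>lo)&(Q[:,2]<hi)]; print(lo,len(q),cv2.minAreaRect(q[:,:2].astype(np.float32)), q.mean(0))
    if n=='scene': reg=(slice(160,245),slice(360,450))
    else: reg=(slice(200,265),slice(98,175))
    Q=P[reg].reshape(-1,3)
    for lo,hi in((30,70),(57,70)):
        q=Q[(Q[:,2]>lo)&(Q[:,2]<hi)]; print('box',lo,len(q),cv2.minAreaRect(q[:,:2].astype(np.float32)), q.mean(0))
E
```

```text
scene red 31 [422.         206.06451613] [523.31147876 265.72566111  98.18795228] 101.44642974640692
85 391 ((554.8087768554688, -237.25216674804688), (9.552863121032715, 109.81742858886719), 17.035341262817383) [ 555.99885267 -236.87599051  100.65887674]
40 311 ((563.1408081054688, -229.68536376953125), (44.12953567504883, 112.44620513916016), 29.54340362548828) [ 561.44367531 -232.49041204   50.49441696]
box 30 1560 ((473.41424560546875, 252.4647674560547), (190.45838928222656, 123.82662963867188), 76.4188003540039) [496.07711356 233.97095387  44.11409705]
box 57 141 ((510.4609375, 218.99822998046875), (108.41775512695312, 17.077308654785156), 77.22796630859375) [510.96343724 213.06560077  60.88996058]
top red 16 [121.375 217.125] [522.24208232 263.95196112  99.25190992] 101.5331331195107
85 137 ((554.37353515625, -236.66253662109375), (8.00281047821045, 109.00929260253906), 17.11518669128418) [ 554.38869865 -236.22458524  109.02616778]
40 212 ((553.5657958984375, -234.44378662109375), (43.841426849365234, 108.7520751953125), 17.08133316040039) [ 553.28694786 -233.94125533   51.28257679]
box 30 1127 ((474.4163818359375, 252.85206604003906), (192.5899658203125, 117.21920013427734), 76.11034393310547) [488.80702033 230.0944748   45.67792426]
box 57 105 ((510.2630310058594, 216.5694580078125), (99.86614990234375, 18.08737564086914), 75.99134826660156) [508.17897097 211.93839419  60.32877669]
```

View pics/crop.png

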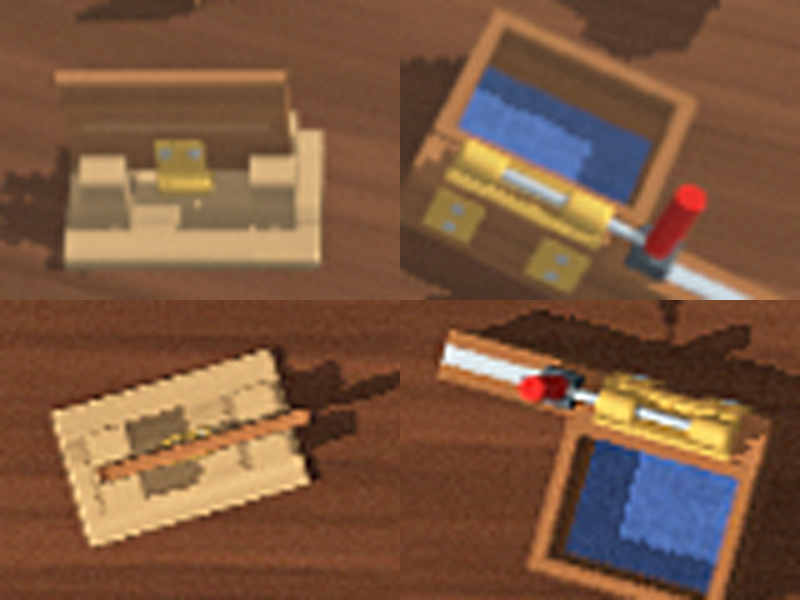

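The crops show the medium lid (110 mm panel, top about 110 mm high) in the pale stand, and the pin home across the gap with the red post beside it. Next I refine the seat, post and lid positions.

```bash
cat > m.py <<'E'
from h import *
def seat(n):
    D=np.load(f'/tmp/{n}.npz'); P=cloud(n,D['d']).reshape(-1,3); p=D['p'].reshape(-1,3).astype(int)
    c=np.array([508,205]); y=np.array([.24,.97]);x=np.array([.97,-.24])
    q=(P[:,:2]-c); a=q@x; b=q@y
    red=(p[:,0]>150)&(p[:,1]<60)&(p[:,2]<60)
    rim=(abs(a+58)<60)&(abs(b)<70)&(P[:,2]>38)&(P[:,2]<50)&(p[:,0]>p[:,2])
    kn=(abs(a)<14)&(abs(b)<46)&(P[:,2]>57.5)&(P[:,2]<68)&(p[:,0]>p[:,2]*1.8)&~red   # yellow brass
    Q=P[kn]; v=cv2.fitLine(Q[:,:2].astype(np.float32),cv2.DIST_HUBER,0,.01,.01).ravel()
    d=v[:2]*np.sign(v[1]); t=(Q[:,:2]-c)@d
    far=Q[:,2]>60
    print(n,'knuckle n',kn.sum(),'ang',np.degrees(np.arctan2(d[1],d[0])),'line pt',v[2:],'t',np.percentile(t,[0,3,97,100]),'ztop',np.percentile(Q[:,2],95),'mid',c+d*(np.min(t)+np.max(t))/2, 'gap',np.sort(t)[np.argmax(np.diff(np.sort(t)))],np.diff(np.sort(t)).max())
    if red.any():
        Q=P[red]; tp=Q[Q[:,2]>97]; print(' redtop',len(tp),tp.mean(0), 'all',Q.mean(0))
    print(' rim/body rect',cv2.minAreaRect(P[rim][:,:2].astype(np.float32)))
if __name__=='__main__':
    for n in('scene','top'): seat(n)
E
python3 m.py
```

```text
scene knuckle n 89 ang 75.44684 line pt [508.00696 202.81793] t [-39.91144277 -38.86665112  33.81460597  35.6161792 ] ztop 63.77676395257472 mid [507.46034716 202.92127511] gap -18.011420494472613 32.98779156430954
 redtop 21 [522.89829508 263.92354804  99.17798538] all [523.81415449 265.00036723  93.88683597]
 rim/body rect ((456.6413269042969, 216.01531982421875), (111.51172637939453, 108.493408203125), 76.24217987060547)
top knuckle n 71 ang 75.517235 line pt [505.92487 204.43994] t [-38.15172662 -36.70781103  34.35625483  35.35807167] ztop 64.77229153363407 mid [507.65066929 203.64755963] gap -17.912890334406562 32.49408668347778
 redtop 14 [521.73165619 264.56845461  99.78835105] all [521.97039079 264.3004521   99.27472546]
 rim/body rect ((460.180419921875, 221.76669311523438), (125.33910369873047, 104.64376831054688), 76.22727966308594)
```

```bash
cat > g.py <<'E'
import sys
from h import *
# usage: g.py x y z yawdeg : shift (cm) from commanded-ish (measured) pose
o=bot.get_obs(); p=np.array(o['tool_pos']); r,pi,yw=o['tcp_rot']
from scipy.spatial.transform import Rotation as Ro
R=Ro.from_euler('xyz',o['tcp_rot']).as_matrix()
x,y,z,t=map(float,sys.argv[1:5])
print('time',o['time'],'pos',p,'rot',np.degrees(o['tcp_rot']),'w',o['grip_width'],'F',o['contact_force'],o['finger_force'])
print('shift cm',R.T@(np.array([x,y,z])-p)/10,'turn',(np.degrees(yw)-t+180)%360-180)
E
python3 g.py 522.5 264.4 160 75.7
```

```text
time 0.1 pos [198.80330177 485.51441602 226.11428455] rot [-1.79922603e+02 -9.49482216e-03  1.57724522e+02] w 91.66740339312615 F [-0.01891047  0.57361552  0.16510107] 0.0
shift cm [-38.33664864  -8.18232817   6.61613459] turn 82.02452200044627
```

```bash
python3 -m crank '[[[1,-3,-0.6,0.5,8],[1,-7.5,-1.6,1.2,16],[1,-12,-2.6,2,24],[1,-16.5,-3.5,2.8,32],[1,-21,-4.5,3.6,40],[1,-25.5,-5.4,4.4,48],[1,-30,-6.4,5.2,56],[1,-34,-7.3,6,64],[1,-37,-7.9,6.5,72],[0.5,-38.3,-8.2,6.6,80]]]'; python3 g.py 522.5 264.4 68 75.7
```

```text
time: 1.1
tool_pos: [524.1, 262.5, 159.3]
tcp_rot: [-3.14, 0.001, 1.348]
contact_force: [-0.5, 0.4, 0.8]
grip_width: 87.5
finger_force: 0.0
time 1.1 pos [524.09731701 262.453069   159.25940288] rot [-1.79931912e+02  7.30335958e-02  7.72334600e+01] w 87.54611041970315 F [-0.54307811  0.40283354  0.80508339] 0.0
shift cm [ 0.16621515 -0.18796116  9.12596564] turn 1.533460039349336
```

```bash
python3 -m crank '[[[0.5,0,0,0,2],[0.5,0,0,0,2],[0.5,0,0,1.5,2],[0.5,0,0,3,2],[0.5,0,0,5,2],[0.5,0,0,7,2],[0.5,0,0,8.3,2],[0.5,0,0,9.1,2],[0.5,0,0,9.1,2],[0.5,0,0,9.1,2]]]'; python3 g.py 522.5 264.4 68 75.7;python3 - <<'E'
from h import *
p,d=cap('scene'); cv2.imwrite('pics/s1.png',cv2.resize(p[100:260,330:490,::-1],None,fx=3,fy=3))
E
```

```text
time: 2.1
tool_pos: [522.7, 265.0, 70.3]
tcp_rot: [3.141, -0.001, 1.322]
contact_force: [0.0, 0.7, -0.8]
grip_width: 45.8
finger_force: 0.0
time 2.1 pos [522.6926691  265.03546618  70.31992448] rot [ 1.79955022e+02 -3.56998217e-02  7.57459475e+01] w 45.839290593234345 F [ 0.04530789  0.7053597  -0.77387233] 0.0
shift cm [-0.06647871 -0.00320927  0.23194862] turn 0.04594746015794726
```

View pics/s1.png

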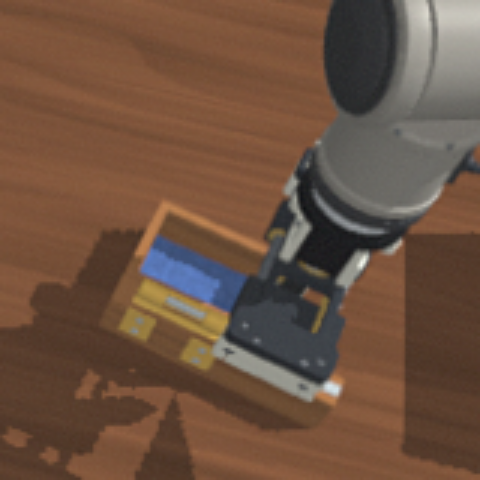

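The gripper sits over the rail at the post (crop about (275,330)), with no contact force. I close on the post and draw it back.

```bash
python3 -m crank '[[[0.05,0,0,0,0],[0.05,0,0,0,0],[0.05,0,0,0,0],[0.05,0,0,0,0],[0.05,0,0,0,0],[0.05,0,0,0,0],[0.05,0,0,0,0],[0.05,0,0,0,0],[0.05,0,0,0,0],[0.05,0,0,0,0]]]'; python3 -m crank '[[[0.05,0.4,0,0,0],[0.05,1,0,0,0],[0.05,1.6,0,0,0],[0.05,2.2,0,0,0],[0.05,2.8,0,0,0],[0.05,3.4,0,0,0],[0.05,4,0,0,0],[0.05,4.5,0,0,0],[0.05,4.8,0,0,0],[0.05,4.8,0,0,0]]]'
```

```text
time: 3.15
tool_pos: [522.0, 264.9, 69.8]
tcp_rot: [-3.141, -0.0, 1.322]
contact_force: [-4.2, 1.9, 4.5]
grip_width: 13.2
finger_force: 30.0
time: 4.15
tool_pos: [533.9, 311.7, 69.8]
tcp_rot: [-3.141, -0.0, 1.322]
contact_force: [-3.9, 1.1, 4.7]
grip_width: 13.4
finger_force: 30.0
```

```bash
python3 -m crank '[[[0.5,4.8,0,0,0],[0.5,0,0,0,0],[0.5,0,0,0,0],[0.5,0,0,0,0],[0.5,0,0,0,0],[0.5,0,0,-1,0],[0.5,0,0,-4,0],[0.5,0,0,-8,0],[0.5,0,0,-12,0],[0.5,0,0,-13,0]]]' >/dev/null & echo skip; kill %1 2>/dev/null; python3 g.py 554.6 -237 160 107
```

```text
skip
time 4.15 pos [533.89851878 311.71803642  69.81224537] rot [-1.79970990e+02 -3.55919185e-03  7.57415980e+01] w 13.392172829757953 F [-3.90708378  1.08583061  4.71301558] 30.00069111585617
shift cm [-52.67103856  15.51648068  -9.02990493] turn -31.25840198440119
```

I stopped that call because its first row was wrong. The clock still reads 4.15, so nothing moved. Now the correct release.

```bash
sleep 3; python3 g.py 554.6 -237 160 107 | head -1; python3 -m crank '[[[0.5,0,0,0,0],[0.5,0,0,0,0],[0.5,0,0,0,0],[0.5,0,0,0,0],[0.5,0,0,0,0],[0.5,0,0,-1,0],[0.5,0,0,-4,0],[0.5,0,0,-7.5,0],[0.5,0,0,-10,0],[0.5,0,0,-11,0]]]'; python3 - <<'E'
from h import *
import m
for n in('scene','top'):
    p,d=cap(n); m.seat(n)
E
python3 g.py 554.6 -237 180 107
```

```text
time 4.15 pos [533.89851878 311.71803642  69.81224537] rot [-1.79970990e+02 -3.55919185e-03  7.57415980e+01] w 13.392172829757953 F [-3.90708378  1.08583061  4.71301558] 30.00069111585617
time: 5.15
tool_pos: [535.4, 311.9, 183.6]
tcp_rot: [3.137, -0.004, 1.322]
contact_force: [-0.1, 0.1, 0.6]
grip_width: 45.9
finger_force: 0.0
scene knuckle n 98 ang 75.07848 line pt [508.34045 201.89763] t [-39.94250034 -38.83212582  33.50806479  35.4775125 ] ztop 63.630942531315235 mid [507.42514248 202.84278701] gap -17.981126301168757 30.99318706039837
 redtop 20 [534.19307837 311.72993745  99.17124639] all [535.62552647 312.16802952  95.53382935]
 rim/body rect ((457.29852294921875, 216.9786376953125), (113.62909698486328, 108.05641174316406), 76.1334228515625)
top knuckle n 78 ang 76.23122 line pt [507.38025 206.46066] t [-37.30938234 -35.71134171  34.44671947  35.45986948] ztop 64.49736568393192 mid [507.77990407 204.10181726] gap -3.4395402310200893 17.88486267838227
 redtop 12 [533.41399588 312.06071166  99.98213106] all [534.03154419 314.88484191  93.16239061]
 rim/body rect ((460.5157775878906, 223.33270263671875), (127.37494659423828, 104.65983581542969), 76.04791259765625)
time 5.25 pos [534.84904873 311.59098316 181.52540136] rot [ 1.79839008e+02 -1.24480676e-01  7.57261464e+01] w 45.65835022979194 F [ 0.0008165   0.7209216  -0.09179612] 0.0
shift cm [-52.67874119  15.43983567   0.08147433] turn -31.273853631118868
```

```bash
python3 -m crank '[[[0.5,-2,0.6,0,0],[0.5,-5.5,1.6,0,-3],[0.5,-9.5,2.8,0,-7],[0.5,-13.5,4,0,-10],[0.5,-18,5.3,0,-14],[0.5,-22.5,6.6,0,-17],[0.5,-27,7.9,0,-20],[0.5,-31.5,9.2,0,-23],[0.5,-36,10.5,0,-26],[0.5,-40,11.7,0,-29]]]'; python3 g.py 554.6 -237 180 107|tail -1; python3 -m crank '[[[0.5,0,0,0,0],[0.5,0,0,0,0],[0.5,0,0,0,0],[0.5,0,0,0,0],[0.5,0,0,0,0],[0.5,0,0,0,0],[0.5,0,0,0,0],[0.5,0,0,0,0],[0.5,0,0,0,0],[0.5,0,0,0,0]]]';  python3 g.py 554.6 -237 180 107
```

```text
time: 6.25
tool_pos: [547.8, -107.2, 178.0]
tcp_rot: [-3.139, -0.002, 1.829]
contact_force: [0.7, 0.9, 0.3]
grip_width: 45.6
finger_force: 0.0
shift cm [-12.71998684  -2.6583268   -0.21810725] turn -2.1920695208697225
time: 7.25
tool_pos: [548.9, -105.2, 179.7]
tcp_rot: [3.142, -0.0, 1.828]
contact_force: [0.1, -1.1, 0.3]
grip_width: 45.8
finger_force: 0.0
time 7.25 pos [ 548.92486725 -105.23814238  179.73181171] rot [ 1.79994749e+02 -1.05993026e-03  1.04721095e+02] w 45.84427817016563 F [ 0.0732166  -1.10901169  0.25500965] 0.0
shift cm [-12.88788033  -2.79936715  -0.02731378] turn -2.2789054331769876
```

```bash
python3 -m crank '[[[0.5,-2,-0.4,0,-0.5],[0.5,-5,-1.1,0,-1.2],[0.5,-8,-1.8,0,-2],[0.5,-11,-2.4,0,-2.3],[0.5,-12.9,-2.8,0,-2.3],[0.5,-12.9,-2.8,0,-2.3],[0.5,-12.9,-2.8,1.5,-2.3],[0.5,-12.9,-2.8,3,-2.3],[0.5,-12.9,-2.8,4,-2.3],[0.5,-12.9,-2.8,4,-2.3]]]'; python3 g.py 554.6 -237 71 107;  python3 - <<'E'
from h import *
p,d=cap('scene'); cv2.imwrite('pics/s2.png',cv2.resize(p[90:230,140:300,::-1],None,fx=4,fy=4))
E
```

```text
time: 8.25
tool_pos: [553.9, -235.7, 138.2]
tcp_rot: [-3.14, -0.003, 1.869]
contact_force: [0.3, 0.1, -0.3]
grip_width: 46.0
finger_force: 0.0
time 8.25 pos [ 553.91536261 -235.70442449  138.24189002] rot [-1.79884441e+02 -1.55135757e-01  1.07063022e+02] w 46.03411251753438 F [ 0.28173814  0.06756901 -0.30171656] 0.0
shift cm [-0.16214969  0.04099595  6.7237056 ] turn 0.06302184044307069
```

View pics/s2.png

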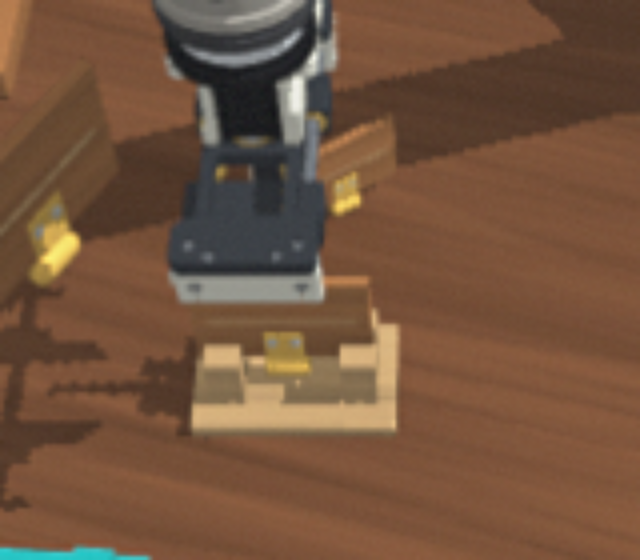

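The gripper (crop about (250,265)) is above the lid, whose top edge is still visible and whose brass plate is at (285,350). It is aligned with the panel. I descend and grip.

```bash
python3 -m crank '[[[0.5,0,0,1,0],[0.5,0,0,2.5,0],[0.5,0,0,4,0],[0.5,0,0,5.5,0],[0.5,0,0,6.5,0],[0.5,0,0,6.8,0],[0.5,0,0,6.8,0],[0.2,0,0,6.8,0],[0.2,0,0,6.8,0],[0.2,0,0,6.8,0]]]'; python3 -m crank '[[[0.02,0,0,0,0],[0.02,0,0,0,0],[0.02,0,0,0,0],[0.02,0,0,0,0],[0.02,0,0,0,0],[0.02,0,0,0,0],[0.02,0,0,0,0],[0.02,0,0,0,0],[0.02,0,0,0,0],[0.02,0,0,0,0]]]'; python3 g.py 554.6 -237 71 107
```

```text
time: 9.3
tool_pos: [554.9, -237.2, 72.3]
tcp_rot: [3.141, 0.001, 1.868]
contact_force: [0.3, 0.5, -0.8]
grip_width: 26.5
finger_force: 0.0
time: 10.3
tool_pos: [554.7, -237.1, 71.8]
tcp_rot: [3.141, 0.0, 1.868]
contact_force: [-0.1, -0.5, 2.6]
grip_width: 8.2
finger_force: 30.0
time 10.3 pos [ 554.66056232 -237.08853754   71.81455643] rot [1.79990858e+02 3.34317706e-03 1.07023833e+02] w 8.162144153988148 F [-0.07607772 -0.50025933  2.59017887] 29.99961644411087
shift cm [ 0.01024364 -0.00321175  0.08145453] turn 0.02383310282709772
```

```bash
python3 -m crank '[[[0.02,0,0,-0.4,0],[0.02,0,0,-1,0],[0.02,0,0,-2,0],[0.02,0,0,-3.2,0],[0.02,0,0,-4.5,0],[0.02,0,0,-6,0],[0.02,0,0,-7.5,0],[0.02,0,0,-9,0],[0.02,0,0,-10.3,0],[0.02,0,0,-11,0]]]'; python3 -m crank '[[[0.02,0,0,0,0],[0.02,0,0,0,0],[0.02,0,0,0,0],[0.02,0,0,0,0],[0.02,0,0,0,0],[0.02,0,0,0,0],[0.02,0,0,0,0],[0.02,0,0,0,0],[0.02,0,0,0,0],[0.02,0,0,0,0]]]'; python3 g.py 507 204.3 181.8 75.7;  python3 - <<'E'
from h import *
p,d=cap('scene'); cv2.imwrite('pics/s3.png',cv2.resize(p[70:230,140:300,::-1],None,fx=3,fy=3))
E
```

```text
time: 11.3
tool_pos: [555.1, -237.3, 183.8]
tcp_rot: [3.14, 0.002, 1.868]
contact_force: [-0.5, 0.3, -2.0]
grip_width: 8.2
finger_force: 30.0
time: 12.3
tool_pos: [554.6, -237.1, 181.7]
tcp_rot: [3.141, -0.0, 1.868]
contact_force: [-0.2, 0.0, -0.9]
grip_width: 7.8
finger_force: 30.0
time 12.3 pos [ 554.63727206 -237.09966381  181.72432136] rot [ 1.79994268e+02 -1.22634891e-03  1.07021435e+02] w 7.807070003859623 F [-0.19312343  0.02908159 -0.91114863] 29.99949485063553
shift cm [ 4.36009122e+01  8.36601495e+00 -5.79775010e-03] turn 31.3214348850137
```

View pics/s3.png

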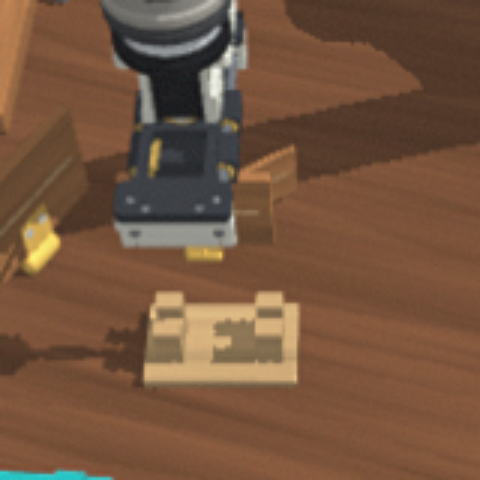

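The lid is lifted clear of the stand (panel edge at crop (255,210), knuckle at (205,253)). I carry it across while measuring its offset from the tool.

```bash
cat > k.py <<'E'
from h import *
import sys
from scipy.spatial.transform import Rotation as Ro
# held knuckle in tool frame: brass points near expected lid origin
def knuckle():
    o=bot.get_obs(); R=Ro.from_euler('xyz',o['tcp_rot']).as_matrix()
    for n in('scene','top'):
        D=np.load(f'/tmp/{n}.npz'); P=cloud(n,D['d']).reshape(-1,3)
        q=(P-o['tool_pos'])@R; h=cv2.cvtColor(D['p'],cv2.COLOR_RGB2HSV).reshape(-1,3)
        m=(abs(q[:,0])<30)&(abs(q[:,1])<16)&(q[:,2]>34)&(q[:,2]<60)&(h[:,1]>120)&(h[:,2]>90)&(h[:,0]>19)&(h[:,0]<32)
        if m.sum()>3:
            a=q[m]; print(n,m.sum(),'tool xyz min',a.min(0),'max',a.max(0),'mean',a.mean(0))
        m=(abs(q[:,0])<70)&(abs(q[:,1])<9)&(q[:,2]>-45)&(q[:,2]<30)&(h[:,0]<19)&(h[:,1]>90)
        if m.sum()>3:
            a=q[m]; print(n,'panel',m.sum(),a.min(0),a.max(0),a.mean(0))
if __name__=='__main__':
    for n in('scene','top'): cap(n)
    knuckle()
E
python3 k.py
python3 -m crank '[[[0.02,1.5,0.3,0,1],[0.02,4.5,0.9,0,4],[0.02,8,1.6,0,7],[0.02,12,2.3,0,10],[0.02,16,3.1,0,13],[0.02,20,3.9,0,16],[0.02,24,4.6,0,19],[0.02,28,5.4,0,22],[0.02,31.5,6,0,25],[0.02,33,6.3,0,27]]]'; python3 -m crank '[[[0.02,0,0,0,0],[0.02,0,0,0,0],[0.02,0,0,0,0],[0.02,0,0,0,0],[0.02,0,0,0,0],[0.02,0,0,0,0],[0.02,0,0,0,0],[0.02,0,0,0,0],[0.02,0,0,0,0],[0.02,0,0,0,0]]]'; python3 g.py 507 204.3 181.8 75.7
```

```text
scene 47 tool xyz min [-12.36268193   2.21135408  39.46788993] max [12.99878594  8.81321791 51.61413073] mean [ 0.55976771  5.36419087 44.51377372]
scene panel 295 [-56.00272498  -5.91905408 -39.73280869] [54.61667015  5.25623995 29.49534422] [37.26742261  2.14185079 -9.69694714]
time: 13.45
tool_pos: [517.5, 99.8, 181.9]
tcp_rot: [-3.142, -0.001, 1.397]
contact_force: [0.1, -0.3, -1.7]
grip_width: 8.2
finger_force: 30.0
time: 14.45
tool_pos: [518.2, 96.9, 181.7]
tcp_rot: [3.142, -0.0, 1.397]
contact_force: [0.1, 0.3, -0.9]
grip_width: 7.8
finger_force: 30.0
time 14.45 pos [518.24126723  96.93655891 181.72670178] rot [ 1.79998280e+02 -4.43977865e-03  8.00274801e+01] w 7.815184387972565 F [ 0.0722854   0.25031797 -0.92875378] 29.999530613422394
shift cm [ 1.03794568e+01 -2.96641727e+00 -6.61457449e-03] turn 4.327480095324461
```

```bash
python3 -m crank '[[[0.02,1,-0.3,0,0.5],[0.02,3,-0.9,0,1.3],[0.02,5.5,-1.6,0,2.3],[0.02,7.5,-2.2,0,3.2],[0.02,9.2,-2.7,0,4],[0.02,10.4,-3,0,4.3],[0.02,10.4,-3,0,4.3],[0.02,10.4,-3,2,4.3],[0.02,10.4,-3,3.5,4.3],[0.02,10.4,-3,4,4.3]]]'; python3 -m crank '[[[0.02,0,0,0,0],[0.02,0,0,0,0],[0.02,0,0,0,0],[0.02,0,0,0,0],[0.02,0,0,0,0],[0.02,0,0,0,0],[0.02,0,0,0,0],[0.02,0,0,0,0],[0.02,0,0,0,0],[0.02,0,0,0,0]]]'; python3 k.py; python3 g.py 507 204.3 101.8 75.7;python3 - <<'E'
from h import *
S=np.load('/tmp/scene.npz')['p']; T=np.load('/tmp/top.npz')['p']
cv2.imwrite('pics/s4.png',np.hstack([cv2.resize(S[110:250,345:445,::-1],None,fx=4,fy=4,interpolation=2),cv2.resize(T[165:305,95:195,::-1],None,fx=4,fy=4,interpolation=2)]))
E
```

```text
time: 15.45
tool_pos: [506.0, 203.7, 140.3]
tcp_rot: [-3.139, 0.002, 1.321]
contact_force: [-0.1, -0.2, -1.5]
grip_width: 8.0
finger_force: 30.0
time: 16.45
tool_pos: [506.7, 204.6, 141.7]
tcp_rot: [3.142, -0.0, 1.322]
contact_force: [0.4, 0.2, -1.5]
grip_width: 8.3
finger_force: 30.0
scene 30 tool xyz min [-12.64123644   2.89399317  40.63171765] max [11.1078938   8.30276754 47.23247537] mean [-1.13499352  5.91767069 43.88516949]
scene panel 258 [-55.81653383  -4.65170952 -39.26166383] [54.00306862  6.86676926 29.82469839] [-14.56908429   2.9824411  -10.7706273 ]
top panel 88 [-55.74412597  -4.30879375 -42.03801577] [-11.01627184   4.17179411  29.65871166] [-40.29115385   1.00239322 -18.8362097 ]
time 16.55 pos [506.72727331 204.54523564 141.72018321] rot [ 1.79999195e+02 -5.91167361e-03  7.57224276e+01] w 7.970796414863757 F [-0.20402415 -0.57807679 -1.01797528] 29.999470710754395
shift cm [-0.017452    0.03242216  3.992017  ] turn 0.02242762228132733
```

View pics/s4.png

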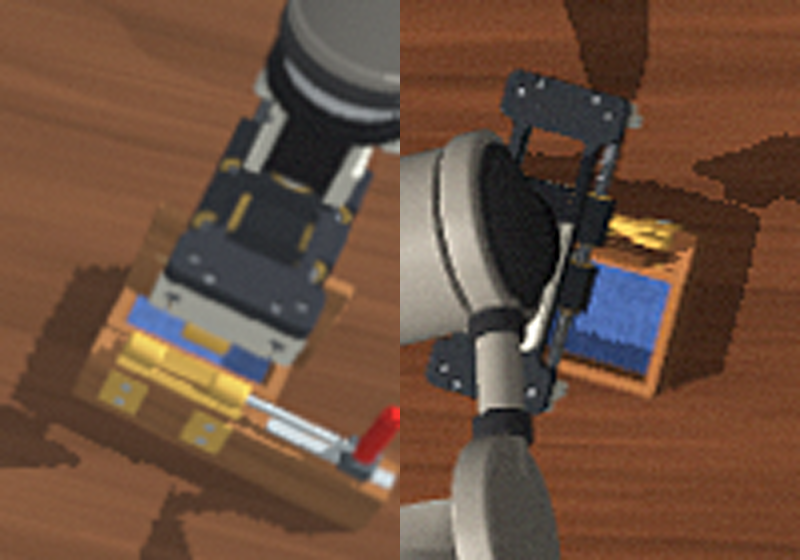

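The scene crop (left) shows the empty gap between knuckles at about (180,370) and the lid's knuckle at (205,338) above it and in line. The pin's post is well back at (378,440). I lower slowly and watch the force.

```bash
python3 -m crank '[[[0.02,0,0,0.3,0],[0.02,0,0,0.6,0],[0.02,0,0,0.9,0],[0.02,0,0,1.2,0],[0.02,0,0,1.5,0],[0.02,0,0,1.8,0],[0.02,-0.05,0,2,0],[0.02,-0.05,0,2.2,0],[0.02,-0.05,0,2.4,0],[0.02,-0.05,0,2.4,0]]]'; python3 -m crank '[[[0.02,0,0,0.15,0],[0.02,0,0,0.3,0],[0.02,0,0,0.45,0],[0.02,0,0,0.6,0],[0.02,0,0,0.75,0],[0.02,0,0,0.9,0],[0.02,0,0,1,0],[0.02,0,0,1.1,0],[0.02,0,0,1.1,0],[0.02,0,0,1.1,0]]]'; python3 g.py 507 204.3 101.8 75.7
```

```text
time: 17.55
tool_pos: [506.5, 204.0, 117.5]
tcp_rot: [-3.141, 0.0, 1.322]
contact_force: [0.4, 0.1, -0.5]
grip_width: 7.9
finger_force: 30.0
time: 18.55
tool_pos: [506.6, 204.0, 106.7]
tcp_rot: [3.142, -0.0, 1.322]
contact_force: [0.0, 0.1, -0.4]
grip_width: 7.7
finger_force: 30.0
time 18.55 pos [506.63419634 204.04153752 106.74263927] rot [ 1.79996070e+02 -3.89573518e-03  7.57246695e+01] w 7.693455757419598 F [ 0.03497645  0.11761369 -0.44488129] 29.999492168426514
shift cm [0.03403461 0.02904372 0.49426824] turn 0.024669466937666584
```

```bash
python3 -m crank '[[[0.02,0,0,0.1,0],[0.02,0,0,0.2,0],[0.02,0,0,0.3,0],[0.02,0,0,0.35,0],[0.02,0,0,0.4,0],[0.02,0,0,0.45,0],[0.02,0,0,0.5,0],[0.02,0,0,0.5,0],[0.02,0,0,0.5,0],[0.02,0,0,0.5,0]]]'; python3 k.py; python3 g.py 507 204.3 101.8 75.7; python3 - <<'E'
from h import *
S=np.load('/tmp/scene.npz')['p']
cv2.imwrite('pics/s5.png',cv2.resize(S[130:240,345:455,::-1],None,fx=5,fy=5,interpolation=2))
E
```

```text
time: 19.55
tool_pos: [506.6, 204.0, 101.8]
tcp_rot: [3.142, -0.0, 1.322]
contact_force: [0.9, 0.2, -0.7]
grip_width: 8.1
finger_force: 30.0
scene 96 tool xyz min [-29.25629213   3.12768325  42.31061401] max [29.81886648 14.07091717 55.343884  ] mean [ 1.21255351  9.1058507  48.98091756]
scene panel 255 [-55.95578951  -5.83870884 -40.71602887] [55.31587848  5.77898239 29.79029178] [-12.83509466   2.53221809 -11.37361206]
top 10 tool xyz min [-27.79829126   4.39182107  37.7308681 ] max [-11.76592617  11.3775467   51.51982062] mean [-19.72664998   7.32110667  45.8662246 ]
top panel 81 [-53.94360543  -4.54251669 -42.345311  ] [-10.85831683   4.36103661  29.48478104] [-40.12099119   0.96717855 -17.67291939]
time 19.65 pos [506.64710656 204.06426639 101.76874051] rot [ 1.79993990e+02 -8.50964372e-03  7.57232037e+01] w 7.907326809247896 F [ 0.21817177  0.41511054 -0.99958856] 29.999384880065918
shift cm [ 0.03154836  0.02838644 -0.00311829] turn 0.023203686236115573
```

View pics/s5.png

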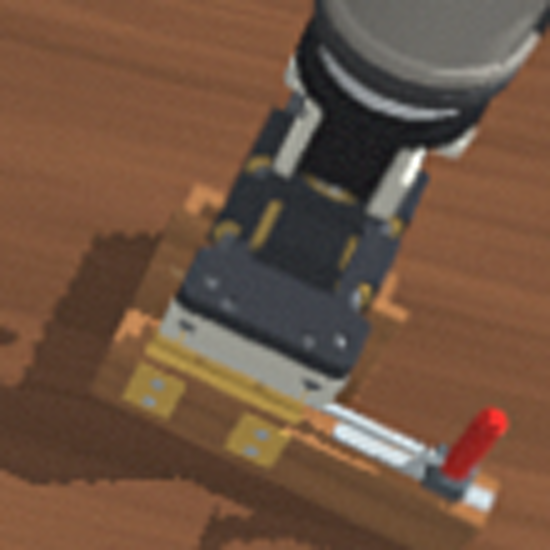

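The lid is in the gap at about the seat height: the gripper covers the knuckles at crop (270,350) and the post is back at (480,440). I press down gently until the channel carries it.

```bash
python3 -m crank '[[[0.02,0,0,0.02,0],[0.02,0,0,0.04,0],[0.02,0,0,0.06,0],[0.02,0,0,0.08,0],[0.02,0,0,0.1,0],[0.02,0,0,0.1,0],[0.02,0,0,0.1,0],[0.02,0,0,0.1,0],[0.02,0,0,0.1,0],[0.02,0,0,0.1,0]]]'; python3 g.py 507 204.3 101.8 75.7
```

```text
time: 20.65
tool_pos: [506.7, 204.1, 101.6]
tcp_rot: [3.141, -0.0, 1.322]
contact_force: [-1.9, -0.6, 7.7]
grip_width: 7.5
finger_force: 30.0
time 20.65 pos [506.66131632 204.09588131 101.56147736] rot [ 1.79965515e+02 -2.17639181e-02  7.57282554e+01] w 7.4550495923063655 F [-1.88573607 -0.59675735  7.70465091] 30.00067412853241
shift cm [ 0.02814023  0.02780549 -0.02382485] turn 0.028255398776053653
```

```bash
python3 -m crank '[[[0.02,0,0,0,0],[0.02,0,0,0,0],[0.02,0,0,0,0],[0.02,0,0,0,0],[0.02,0,0,0,0],[0.02,0,0,0,0],[0.02,0,0,0,0],[0.02,0,0,0,0],[0.02,0,0,0,0],[0.02,0,0,0,0]]]'; python3 -c "
from plant import bot
print(bot.close_job())"
```

```text
time: 21.65
tool_pos: [506.6, 204.1, 101.5]
tcp_rot: [3.141, -0.0, 1.322]
contact_force: [-2.2, -0.5, 6.9]
grip_width: 7.7
finger_force: 30.0
the job is handed in; nothing more can be done
None
```

The job is handed in, with no verdict returned: the pin is drawn back about 48 mm, the lid sits upright in the brass channel between the knuckles at the expected height under about 7 N, and the gripper still holds it at 30 N.

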